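Hold a stack of bag-base boards against the sprung stop for riveting

ROBOT

A 6-joint arm with a two-finger parallel gripper is mounted at the origin on the work surface. World frame = base frame: x ahead of the robot, y to its left, z up, the work surface at z = 0. Lengths are in m, angles in rad, forces in N, time in s.
With the tool pointing down it reaches from about 0.35 to 0.775 m from the base axis. Payload 5.5 kg.
Tool frame: the origin (TCP) lies between the finger pads; the fingertips stand 8 mm ahead of it and the grasp point (between the pads) lies 11 mm behind it; z points along the fingers, y is the line along which they close (so a half turn about z gives the same grasp; the last joint's range is limited). The gripper opens to 85 mm and grips with 20 to 120 N. Pads are 22 mm wide; open, the fingers measure 114 mm over their backs; the gripper's body (76 mm by 85 mm) begins 54 mm behind the grasp point. The pads swing forward as they close: fully open they stand 13 mm farther back than shut.
Start: joints at [-1.458, 0.313, 0.046, 1.304, 0, 1.431], TCP at [0.144, -0.557, 0.239] pointing down, gripper open.
Joint ranges: [-2.76, 2.76], [-0.86, 1.69], [-1.03, 1.26], [-2.2, 2.34], [-1.47, 1.5], [-3.14, 3.14]. Speed limits (rad/s): [2.57, 2.57, 3.14, 3.14, 3.14, 3.14].

INTERFACE

Orientations are given as a unit quaternion [w, x, y, z].
In Python, from workcell import status, vision, job gives the robot as it stands. The module is installed in compiled form; this text tells all that it offers.
- The arm moves only by the tool apply_moves, never from a script. Its argument "moves" is one flat list of numbers, 6 for each row, row after row: the shift along the world's x, y, z in units of 25 mm (1.0 is 25 mm), then the turn, a rotation vector about the world's x, y, z in rad. In form: [x, y, z, rx, ry, rz, x, y, z, rx, ry, rz, ...]. A call has 1 to 20 rows; each row is the pose to reach, as a shift and turn from the pose commanded when the call began; what a row does not reach only later rows make up. A row lasts 1/12 s, in which the tool goes at most 41.7 mm and 7.16 degrees, less where a joint would pass 70% of its speed; a pose out of reach is approached as far as the arm can. A call with a gripper value outside its range is refused whole. "claw" is the opening in per cent of the stroke, from 0 (shut) to 100 (fully open), set as the call begins (left out, the last holds). The fingers move at their own pace and stop on an object; "newtons" is the grip in N (left out, the last holds). Time passes only in rows, so rows that repeat a pose let the fingers close. It gives the time, the measured TCP pose, the force, the opening and the grip force at its end, in the units of the state.
- status.get_state(): the state, without advancing time (a new reading comes with each control period).
- vision.read_camera(name): name is "scene" or "top" or "wrist"; returns a dict with "image" (420x560x3 uint8, blue, green, red), "camera_matrix" (3x3 intrinsics, pixels), "camera_from_world" (4x4, takes a point from world to camera coordinates). Camera axes: x right, y down, z forward; pixel columns grow to the right and rows downward; lengths in m; the calibration is good to about 2 mm. A picture is of the moment at which its call begins. There is no depth.
- job.hand_in(): hands the job in; it is judged then, once.
The state is a dict: "clock": time; "joint_pos": joint angles; "qvel": joint speeds; "tau": joint torques, N m; "tcp_pos": TCP position; "orientation": TCP orientation; "wrist_force": force on the tool from outside, world axes, zero at the start; "ft_torque": the same for the moment, N m; "finger_gap": finger opening in m; "grip_force": force on a finger pad.
Only numpy, scipy, OpenCV 4.12 (cv2) and the standard library are available. Lean on these libraries where they do the work, as an engineer would, in place of code of your own. Each camera call takes 0.05 s, during which the arm holds its last target. There are 200 camera calls.

TASK

Lay the dark board squarely on top of the pale board on the stone slab, edges flush. Then push the two of them together, endways, against the middle of the brass face of the sprung stop, square to it and both touching it, until its red pointer stands in the green band of the gauge (never drive the stop to the end of its travel), and finish while still holding them pressed there, steady, so that I can drive the rivets. Leave the other things on the bench where they are.

Things in the scene. Friction and masses are not known exactly. Their poses are not given: they have to be found in the camera images.
- dark_c (a point): centre (half-way up, 7 mm above its underside) of the loose dark wooden board with four brass dots, 140 mm long (its x) x 56 mm wide (its y) x 14 mm thick, about 80 g. It starts flat on the bench top, to the left or right of the slab (the rivet tin lies on the other side)
- pale_c (a point): centre (half-way up) of the loose pale plywood board with four dark dots, the same size, 140 (x) x 56 (y) x 14 mm, about 80 g. It starts flat on the stone slab, its end some centimetres short of the stop, a little crooked and off-centre
- stop_face (a point): the point at the middle of the stop's brass face, 14 mm above the slab's top; it moves with the stop. The face is 100 mm wide (y) and spans 1.5 to 41 mm above the slab. Its x axis points into the face: the boards are pushed along +x
- jig: the fixed stone slab, 340 (x, the pushing direction) x 180 (y) x 25 mm; origin at the centre of its underside on the bench. The unpressed stop's face is at x +60 mm on its middle line. The gauge strip, 6 mm high, lies on it at x 56 to 100, y 57 to 83 mm; a grey housing 40 mm high stands on it behind the stop, x 137 to 167 mm
- travel (a joint): how far the sprung stop has been pushed back along +x, m: 0 untouched, 0.026 at the end of its travel. A spring of 0.8 N per mm pushes it back out. The red pointer is in the green band from 0.006 to 0.018 (about 5 to 14 N); 0.012 is the middle of the band
- stop: the moving stop: a brass face plate 10 mm thick on a dark steel block, with a red pointer at its +y edge; origin on the face's middle line, level with the slab's top
- tin: an open round steel tin of brass rivets, 76 mm across and 28 mm high; origin at the centre of its underside; bystander, leave it where it is
- glue: an amber glass glue jar with a red cap, 64 mm across, 100 mm high; origin at the centre of its underside; bystander
- mallet: a mallet with a black head and pale wooden handle, lying along x at the right of the bench; origin near its middle; bystander
- setter: a dark steel rivet setter, standing upright, 30 mm across and 125 mm high; origin at the centre of its underside; bystander
- block: a wooden block 70 x 50 x 35 mm; origin at the centre of its underside; bystander
There are look-alikes about, which are no part of the job. Of the things shaped like the part that bears pale_c, the wooden one is meant.

How it is judged:
On the way:
1. the dark board lies squarely on the pale one (edges within 6 mm), the stop not yet pushed (x of dark_c in the frame of pale_c between -0.006 and 0.006 m and y of dark_c in the frame of pale_c between -0.006 and 0.006 m and z of dark_c in the frame of pale_c between 0.0115 and 0.0165 m and angle between the x axis of dark_c and the x axis of pale_c, either way round below 0.08 rad and angle between dark_c's own z axis and vertical below 0.06 rad and value of joint travel below 0.003 m), for 0.2 s.
At the end, for the whole second after the job is handed in: Still held and steady: stop pushed back 6 to 18 mm (3.5 to 18 N), the robot not touching its face; both boards flat, ends within 4 mm of the face, within 15 mm of its middle, 5 degrees of square; dark on pale, edges within 5 mm and 4.5 degrees; pale on the slab (x of dark_c in the frame of pale_c between -0.005 and 0.005 m and y of dark_c in the frame of pale_c between -0.005 and 0.005 m and z of dark_c in the frame of pale_c between 0.0115 and 0.0165 m and angle between the x axis of dark_c and the x axis of pale_c, either way round below 0.08 rad and angle between each of dark_c, pale_c's own z axis and vertical below 0.06 rad and value of joint travel between 0.006 and 0.018 m and velocity of joint travel between -0.004 and 0.004 m/s and contact force between stop and anything else between 3.5 and 18 N and contact force between stop and the arm below 0.2 N and x of pale_c in the frame of stop_face between -0.074 and -0.067 m and y of pale_c in the frame of stop_face between -0.015 and 0.015 m and angle between the x axis of each of pale_c, dark_c and the x axis of stop_face, either way round below 0.09 rad and x of dark_c in the frame of stop_face between -0.074 and -0.067 m and y of dark_c in the frame of stop_face between -0.015 and 0.015 m and z of pale_c in the frame of stop_face between -0.01 and -0.0045 m); the arm keeps its last pose, push and grip.
It fails at once if the stop is driven to the end of its travel (value of joint travel above 0.0245 m).
It fails at once if another thing on the bench is shifted by over 30 mm (distance of any of tin, glue, mallet, setter, block from where it was at the start of the episode above 0.03 m).
It fails at once if a standing thing is tipped (angle between any of glue, setter, tin's own z axis and vertical above 0.5 rad).
It also fails if it takes over 53 s, if anything falls off the work surface, if the arm or the gripper's body presses on something with over 40 N, if the wrist force passes 120 N, or if a joint passes its speed limit or range.

## Working session

There is one attempt and no reset: what is moved stays moved. The work goes in short steps, Python scripts to look and compute and a tool call to move; the robot and the scene stay as the last step left them, time stands still between calls to the robot, and variables do not carry over. Pictures are saved under pics/ and viewed, at most 10 in all, crops included, and the job is handed in when it is done.

Besides the shell and the picture viewer there is one more tool, called after "Emit:" as name(argument=value, ...), one argument or row to a line, values as JSON. apply_moves: Moves the arm, as the interface text tells. Its arguments: {"type":"object","properties":{"moves":{"type":"array","items":{"type":"number"}},"claw":{"type":"number"},"newtons":{"type":"number"}},"required":["moves"]}

```bash
mkdir -p pics
cat > h.py <<'E'
import numpy as np, cv2
from workcell import status, vision, job
def cam(n,save=None):
    d=vision.read_camera(n)
    np.savez('last_'+n+'.npz',**d)
    if save: cv2.imwrite('pics/'+save,d['image'])
    return d
def ray(d,px,z):
    K=np.array(d['camera_matrix']);T=np.array(d['camera_from_world'])
    R=T[:3,:3];t=T[:3,3];o=-R.T@t
    v=R.T@np.linalg.inv(K)@np.array([px[0],px[1],1.])
    return o+v*(z-o[2])/v[2]
def proj(d,p):
    K=np.array(d['camera_matrix']);T=np.array(d['camera_from_world'])
    c=K@(T[:3,:3]@np.array(p)+T[:3,3]);return c[:2]/c[2]
E
python3 -c "
from h import *
a=cam('scene','s0.png');b=cam('top','t0.png')
print(status.get_state())
for d in(a,b):print(d['camera_matrix'],d['camera_from_world'])"
```

```text
{'clock': 0.1, 'joint_pos': array([-1.45759187e+00,  3.13944907e-01,  4.51310186e-02,  1.30358983e+00,
       -2.88548865e-05,  1.43118956e+00]), 'qvel': array([ 0.00081697, -0.0013765 ,  0.00069235, -0.00085486,  0.00018918,
        0.00077232]), 'tau': array([ 2.51644269e-03, -4.81725168e+01,  2.99244958e+01,  1.27266103e-02,
       -2.60934812e-04,  5.39162698e-06]), 'tcp_pos': array([ 0.14375364, -0.55630638,  0.23850258]), 'orientation': array([-8.03816545e-04,  9.92021121e-01,  1.26069226e-01, -3.81677100e-06]), 'wrist_force': array([0.24300683, 0.47890756, 0.44046014]), 'ft_torque': array([-0.03780099,  0.04331269, -0.00778445]), 'grip_force': 0.0, 'finger_gap': 0.0851443505764384}
[[469.60687492   0.         281.26969272]
 [  0.         469.60687492 199.13407261]
 [  0.           0.           1.        ]] [[ 0.02147831  0.99976193  0.00384129  0.05366379]
 [ 0.84549074 -0.01611327 -0.53374692 -0.4050283 ]
 [-0.53355796  0.01471176 -0.84563554  1.44389426]
 [ 0.          0.          0.          1.        ]]
[[447.34120647   0.         270.77093611]
 [  0.         447.34120647 206.86799708]
 [  0.           0.           1.        ]] [[-0.0259857  -0.99948597 -0.01877598 -0.01274782]
 [-0.99143922  0.02817154 -0.1274937   0.52161337]
 [ 0.12795712  0.01530223 -0.99166165  1.07654999]
 [ 0.          0.          0.          1.        ]]
```

View pics/t0.png

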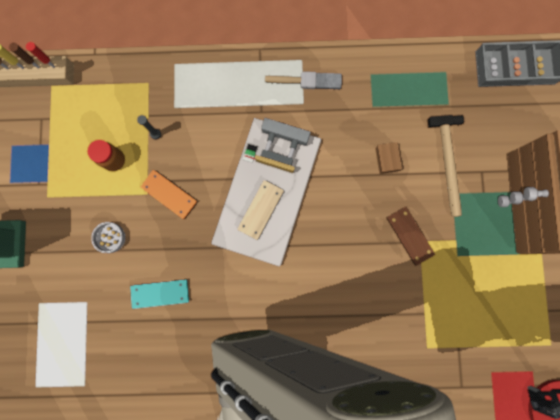

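View pics/s0.png

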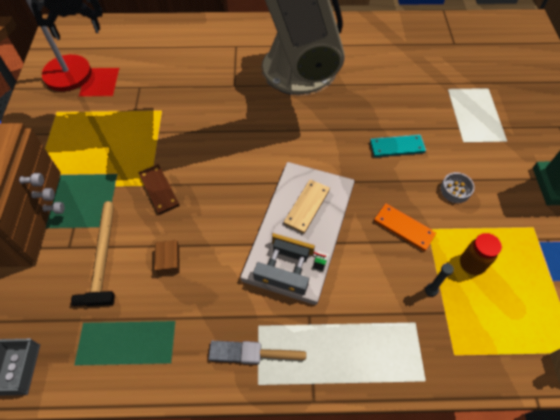

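The top view shows these board-shaped things:
- Pale plywood board at (261,209) on the slab. It is wooden with dark dots, so it is the pale board meant.
- Dark brown board with brass dots at (410,236). This is the dark board.
- Orange board at (168,194) and teal board at (160,294), both look-alikes.

The stop is at (278,160), the tin at (107,237) and the block at (389,157). I'll confirm in an enlarged crop.

```bash
python3 -c "
from h import *
d=np.load('last_top.npz');im=d['image']
cv2.imwrite('pics/c0.png',cv2.resize(im[112:272,205:445],None,fx=3.3,fy=3.3,interpolation=cv2.INTER_CUBIC))"
```

```text
(no output)
```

View pics/c0.png

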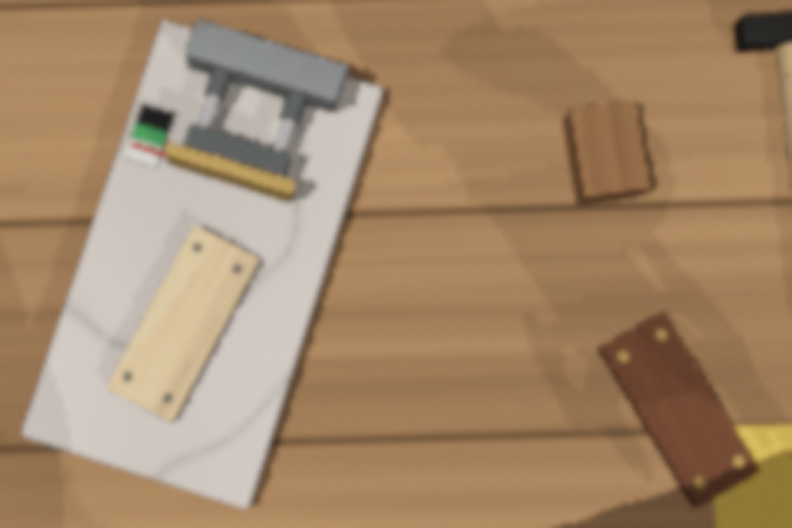

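```bash
cat > m1.py <<'E'
from h import *
d=np.load('last_top.npz')
def P(c,z): return ray(d,(205+(c[0]+.5)/3.3-.5,112+(c[1]+.5)/3.3-.5),z)[:2]
def rep(n,cs,z):
    a=np.array([P(c,z) for c in cs]); c=a.mean(0)
    (_,(w,h),_)=cv2.minAreaRect(a.astype(np.float32)*1000)
    v=((a[0]+a[1])-(a[2]+a[3]))/2; print(n,c.round(4),'yaw',np.degrees(np.arctan2(v[1],v[0])).round(1),np.round([w,h],1))
rep('pale',[(195,225),(262,262),(175,422),(108,385)],.039)
rep('paledots',[(197,247),(237,269),(167,398),(127,376)],.039)
rep('darkdots',[(623,357),(662,335),(739,461),(699,482)],.014)
rep('slab',[(165,20),(385,88),(250,508),(22,435)],.025)
f=[P((165,153),.066),P((297,186),.066)];print('face',f,np.mean(f,0))
E
python3 m1.py
```

```text
pale [ 0.5145 -0.0022] yaw -29.8 [ 57.8 137.4]
paledots [5.151e-01 1.000e-04] yaw -29.7 [ 34.5 110.6]
darkdots [ 0.4421 -0.3734] yaw 28.0 [109.6  34.4]
slab [ 0.5648 -0.0188] yaw -19.7 [179.6 339.3]
face [array([0.63826419, 0.00881334]), array([ 0.61043031, -0.0879685 ])] [ 0.62434725 -0.03957758]
```

The crop confirms both boards: the dark one with brass dots at about (680,410) and the wooden pale one at about (185,322). I'll move above the dark board now.

Emit:
apply_moves(
  moves=[11.9, 7.3, -3.2, 0, 0, 0.236, 11.9, 7.3, -3.2, 0, 0, 0.236, 11.9, 7.3, -3.2, 0, 0, 0.236, 11.9, 7.3, -3.2, 0, 0, 0.236, 11.9, 7.3, -3.2, 0, 0, 0.236, 11.9, 7.3, -3.2, 0, 0, 0.236, 11.9, 7.3, -3.2, 0, 0, 0.236, 11.9, 7.3, -3.2, 0, 0, 0.236, 11.9, 7.3, -3.2, 0, 0, 0.236, 11.9, 7.3, -3.2, 0, 0, 0.236, 11.9, 7.3, -3.2, 0, 0, 0.236, 11.9, 7.3, -3.2, 0, 0, 0.236],
)

```text
clock: 1.1
tcp_pos: [0.4409, -0.3743, 0.1591]
orientation: [-0.0, 0.97, 0.242, -0.0]
wrist_force: [-0.7, 0.2, 0.6]
finger_gap: 0.0853
grip_force: 0.0
```

```bash
python3 -c "
from h import *
d=cam('wrist','w1.png');cam('top')
s=status.get_state();print(s['clock'],s['tcp_pos'],s['orientation'],s['joint_pos'],proj(d,[.4421,-.3734,.014]))"
```

```text
1.2 [ 0.44043471 -0.37516712  0.15955296] [ 2.24102488e-04  9.70485372e-01  2.41159879e-01 -7.75214674e-05] [-8.44086798e-01  3.53953688e-01 -9.41420731e-02  1.12237569e+00
 -3.45518657e-04  1.81038413e+00] [284.98586294 189.42375794]
```

View pics/w1.png

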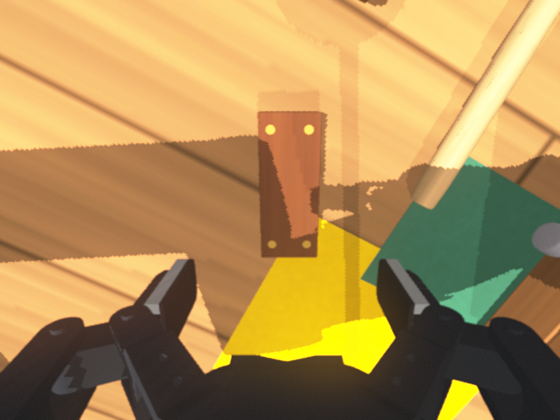

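Dark board dots sit at (270,130), (308,130), (306,244) and (271,244). The mallet handle end, at (425,205), is clear of the fingers.

```bash
python3 -c "
from h import *
d=np.load('last_wrist.npz')
a=np.array([ray(d,c,.014)[:2] for c in [(270,130),(308,130),(306,244),(271,244)]]);v=(a[0]+a[1]-a[2]-a[3])/2
print(a.mean(0),np.degrees(np.arctan2(v[1],v[0])),np.linalg.norm(v),np.linalg.norm(a[0]-a[1]))
a=np.array([ray(d,c,.014)[:2] for c in [(258,111),(320,111),(317,257),(262,257)]]);v=(a[0]+a[1]-a[2]-a[3])/2
print(a.mean(0),np.degrees(np.arctan2(v[1],v[0])),np.linalg.norm(v),np.linalg.norm(a[0]-a[1]))
"
```

```text
[ 0.44306067 -0.37685221] 27.934940836008472 0.10963361835783296 0.0334515600014834
[ 0.44410078 -0.37685839] 28.397351004848115 0.13986099712110842 0.05362101618130543
```

Emit:
apply_moves(
  moves=[0.1, 0, -1.5, 0, 0, 0, 0.1, 0, -3, 0, 0, 0, 0.1, 0, -4.3, 0, 0, 0, 0.1, 0, -5.2, 0, 0, 0, 0.1, 0, -5.7, 0, 0, 0, 0.1, 0, -5.95, 0, 0, 0, 0.1, 0, -5.95, 0, 0, 0],
)

```text
clock: 1.78
tcp_pos: [0.4422, -0.3744, 0.0094]
orientation: [-0.001, 0.971, 0.241, -0.001]
wrist_force: [-0.2, 0.8, 0.4]
finger_gap: 0.0849
grip_force: 0.0
```

Emit:
apply_moves(
  moves=[0, 0, 0, 0, 0, 0, 0, 0, 0, 0, 0, 0, 0, 0, 0, 0, 0, 0, 0, 0, 0, 0, 0, 0, 0, 0, 0, 0, 0, 0, 0, 0, 0, 0, 0, 0],
  claw=50,
  newtons=40,
)

```text
clock: 2.28
tcp_pos: [0.4447, -0.3757, 0.0126]
orientation: [0.002, 0.97, 0.242, 0.001]
wrist_force: [-1.1, -0.8, 6.4]
finger_gap: 0.0544
grip_force: 42.9
```

Emit:
apply_moves(
  moves=[0, 0, 1, 0, 0, 0, 0, 0, 2.5, 0, 0, 0.1, 0, 1, 4, 0, 0, 0.22, 0, 2, 5.5, 0, 0, 0.34, 0, 3, 6.4, 0, 0, 0.46, 0, 4, 6.4, 0, 0, 0.58, 0, 5, 6.4, 0, 0, 0.7, 0, 6, 6.4, 0, 0, 0.82, 0, 7, 6.4, 0, 0, 0.94, 0, 8, 6.4, 0, 0, 1.06, 0, 9, 6.4, 0, 0, 1.18, 0.5, 10, 6.4, 0, 0, 1.3, 0.5, 10.7, 6.4, 0, 0, 1.42, 0.5, 10.7, 6.4, 0, 0, 1.54, 0.5, 10.7, 6.4, 0, 0, 1.66, 0.5, 10.7, 6.4, 0, 0, 1.78, 0.5, 10.7, 6.4, 0, 0, 1.9, 0.5, 10.7, 6.4, 0, 0, 2.02, 0.5, 10.7, 6.4, 0, 0, 2.135, 0.5, 10.7, 6.4, 0, 0, 2.135],
)

```text
clock: 3.95
tcp_pos: [0.4563, -0.1066, 0.171]
orientation: [0.0, 0.254, 0.967, 0.0]
wrist_force: [0.4, -0.8, -1.0]
finger_gap: 0.0545
grip_force: 42.9
```

```bash
python3 -c "
from h import *
apply=None
d=cam('wrist','w2.png')
s=status.get_state();print(s['clock'],s['tcp_pos'],s['orientation'],s['joint_pos'],s['finger_gap'],proj(d,[.5155,-.003,.039]),proj(d,s['tcp_pos']))
cv2.imwrite('pics/w2b.png',cv2.resize(d['image'],None,fx=1.4,fy=1.4,interpolation=cv2.INTER_CUBIC))"
```

```text
4.0 [ 0.45632592 -0.10664431  0.17092095] [2.97503055e-04 2.57027436e-01 9.66404060e-01 3.47101772e-05] [-4.01231744e-01  1.42602640e-01 -3.45210979e-01  1.08240341e+00
  1.52515656e-04  1.18658398e-01] 0.05412352232924089 [421.31072144 196.24101704] [288.61034279 269.3907267 ]
```

View pics/w2b.png

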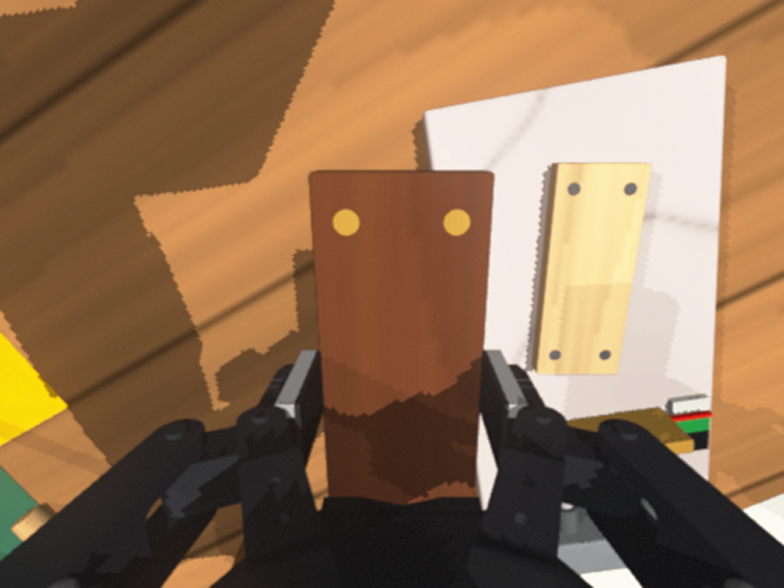

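Pale board dots are at (574,189), (630,189), (605,355) and (555,355) in the enlarged view. Held dark board dots are at (346,222) and (457,222), with the board straight in the grip.

```bash
cat > m2.py <<'E'
from h import *
d=np.load('last_wrist.npz');tcp=status.get_state()['tcp_pos']
U=lambda c:((c[0]+.5)/1.4-.5,(c[1]+.5)/1.4-.5)
def rep(n,cs,z):
    a=np.array([ray(d,U(c),z)[:2] for c in cs]);v=(a[2]+a[3]-a[0]-a[1])/2
    print(n,a.mean(0).round(4),np.degrees(np.arctan2(v[1],v[0])).round(2),np.linalg.norm(v).round(4),np.linalg.norm(a[0]-a[1]).round(4));return a
rep('dots',[(574,189),(630,189),(605,355),(555,355)],.039)
rep('corn',[(555,163),(651,163),(619,374),(537,371)],.039)
b=rep('slabend+face',[(427,112),(725,57),(710,410),(672,410)],.025)
n=b[1]-b[0];print('slab yaw',np.degrees(np.arctan2(n[1],n[0]))-90,'slabw',np.linalg.norm(n),'end mid',(b[0]+b[1])/2)
for dz in(.000,.002,.004):
    p=[ray(d,U(c),tcp[2]+dz)[:2] for c in[(346,222),(457,222)]];e=[ray(d,U(c),tcp[2]+dz)[:2] for c in[(310,172),(493,172)]]
    a=np.radians(-29.75);ux=np.array([np.cos(a),np.sin(a)]);uy=np.array([-ux[1],ux[0]])
    print(dz,np.linalg.norm(p[0]-p[1]),np.linalg.norm(e[0]-e[1]),'rear dots/end rel tcp',[( (np.mean(q,0)-tcp[:2])@ux,(np.mean(q,0)-tcp[:2])@uy) for q in(p,e)])
    q=p[1]-p[0];print('held yaw',np.degrees(np.arctan2(q[1],q[0]))-90)
E
python3 m2.py
```

```text
dots [ 0.5168 -0.0033] -29.33 0.1101 0.0337
corn [ 0.5157 -0.0034] -28.63 0.1384 0.0567
slabend+face [0.5322 0.0313] -2.31 0.2486 0.1753
slab yaw -19.68510301761276 slabw 0.17528250207119975 end mid [0.40802324 0.03627815]
0.0 0.03452292857349064 0.05502852475376339 rear dots/end rel tcp [(np.float64(-0.05417507529604964), np.float64(-0.001250236385826876)), (np.float64(-0.06923834804606073), np.float64(-0.0013354192888703213))]
held yaw -29.45104486690147
0.002 0.03401033099566709 0.05421145941007638 rear dots/end rel tcp [(np.float64(-0.054491776248102836), np.float64(-0.0012510393486927012)), (np.float64(-0.0693313890293684), np.float64(-0.0013349574531928048))]
held yaw -29.45104486690139
0.004 0.033497733417843595 0.05339439406638942 rear dots/end rel tcp [(np.float64(-0.054808477200156025), np.float64(-0.001251842311558511)), (np.float64(-0.0694244300126761), np.float64(-0.0013344956175152607))]
held yaw -29.451044866901483
```

Emit:
apply_moves(
  moves=[0.8, 1.4, 0, 0, 0, 0, 1.6, 2.8, -0.8, 0, 0, 0, 2.4, 4.1, -1.6, 0, 0, 0, 2.41, 4.13, -2.7, 0, 0, 0, 2.41, 4.13, -3.6, 0, 0, 0, 2.41, 4.13, -4.2, 0, 0, 0, 2.41, 4.13, -4.5, 0, 0, 0, 2.41, 4.13, -4.6, 0, 0, 0, 2.41, 4.13, -4.6, 0, 0, 0],
)

```text
clock: 4.75
tcp_pos: [0.5165, -0.0036, 0.0555]
orientation: [-0.0, 0.257, 0.966, 0.0]
wrist_force: [-0.8, 0.6, -1.1]
finger_gap: 0.0547
grip_force: 42.9
```

Emit:
apply_moves(
  moves=[0, 0, -0.08, 0, 0, 0, 0, 0, -0.12, 0, 0, 0, 0, 0, -0.16, 0, 0, 0, 0, 0, -0.16, 0, 0, 0],
)

```text
clock: 5.08
tcp_pos: [0.517, -0.0038, 0.0522]
orientation: [0.001, 0.256, 0.967, 0.0]
wrist_force: [-0.5, -0.5, -1.7]
finger_gap: 0.0542
grip_force: 43.0
```

Emit:
apply_moves(
  moves=[0, 0, -0.03, 0, 0, 0, 0, 0, -0.05, 0, 0, 0, 0, 0, -0.05, 0, 0, 0],
)

```text
clock: 5.33
tcp_pos: [0.517, -0.0037, 0.0516]
orientation: [0.001, 0.256, 0.967, 0.0]
wrist_force: [-2.4, -1.1, 7.6]
finger_gap: 0.0546
grip_force: 43.8
```

Emit:
apply_moves(
  moves=[0, 0, 0.03, 0, 0, 0, 0, 0, 0.03, 0, 0, 0, 0, 0, 0.03, 0, 0, 0, 0, 0, 0.03, 0, 0, 0, 0, 0, 1, 0, 0, 0, 0, 0, 2.5, 0, 0, 0, 0, 0, 4, 0, 0, 0, 0, 0, 4, 0, 0, 0],
  claw=95,
)

```text
clock: 6.0
tcp_pos: [0.5207, -0.0041, 0.1572]
orientation: [0.005, 0.256, 0.967, 0.001]
wrist_force: [0.7, 0.3, 1.1]
finger_gap: 0.081
grip_force: 0.0
```

```bash
python3 -c "
from h import *
d=cam('wrist','w3.png')
s=status.get_state();print(s['clock'],s['tcp_pos'],s['orientation'],s['joint_pos'],s['finger_gap'])
cv2.imwrite('pics/w3b.png',cv2.resize(d['image'],None,fx=1.4,fy=1.4,interpolation=cv2.INTER_CUBIC))"
```

```text
6.05 [ 0.51970004 -0.00396743  0.15438694] [4.18969825e-03 2.55969664e-01 9.66675626e-01 4.60488846e-04] [-1.62240532e-01  2.42640984e-01 -2.62308317e-01  1.05741784e+00
  1.08386475e-04  3.55465933e-01] 0.08142098504011157
```

View pics/w3b.png

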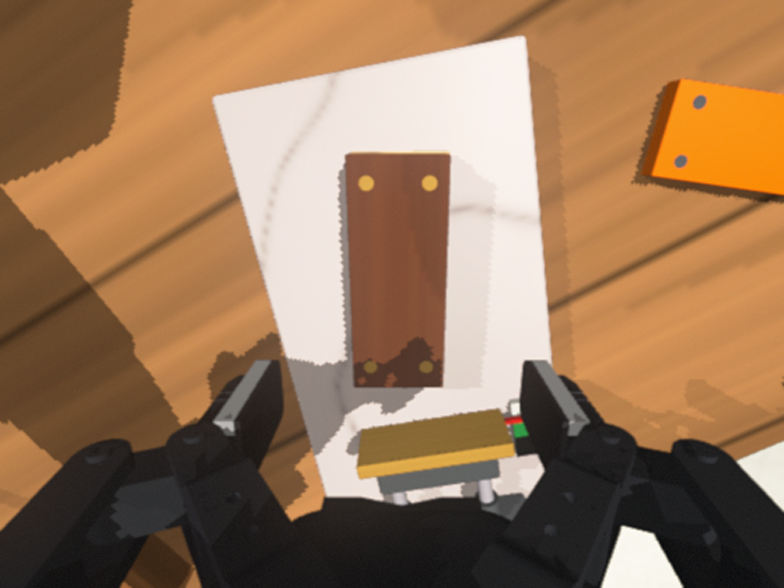

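Dark sits on pale and looks parallel. Its dots are at (366,183), (430,183), (426,367) and (370,367), and a thin pale sliver shows at the rear end (y≈152). I'll measure the overhang.

```bash
cat > m3.py <<'E'
from h import *
d=np.load('last_wrist.npz')
U=lambda c:((c[0]+.5)/1.4-.5,(c[1]+.5)/1.4-.5)
a=np.array([ray(d,U(c),.053)[:2] for c in[(366,183),(430,183),(426,367),(370,367)]]);v=(a[2]+a[3]-a[0]-a[1])/2
yaw=np.arctan2(v[1],v[0]);c=a.mean(0);print('dark',c,np.degrees(yaw),np.linalg.norm(v))
ux=np.array([np.cos(yaw),np.sin(yaw)])
V=lambda p:(np.array(proj(d,p))+.5)*1.4-.5
for z in(.053,.039): print(z,V([*(c-.07*ux),z]),V([*(c+.07*ux),z]))
print('z.025 1mm rows',V([*(c-.07*ux),.039])-V([*(c-.071*ux),.039]))
# sliver profile in columns 360..430 (up) near rear edge
im=d['image'];x=int(398/1.4);print(im[100:118,x].tolist())
f=[ray(d,U(p),.066)[:2] for p in[(359,475),(515,454)]];n=f[1]-f[0];print('face bottom/top edge',f,np.linalg.norm(n),np.degrees(np.arctan2(n[1],n[0]))-90)
f=[ray(d,U(p),.066)[:2] for p in[(364,429),(505,409)]];n=f[1]-f[0];print('front top edge',f,np.mean(f,0),np.linalg.norm(n),np.degrees(np.arctan2(n[1],n[0]))-90)
b=[ray(d,U(p),.025)[:2] for p in[(213,98),(525,37)]];n=b[1]-b[0];yw=np.arctan2(n[1],n[0])-np.pi/2;print('slab end',np.mean(b,0),np.linalg.norm(n),np.degrees(yw));print('face mid',np.mean(b,0)+.23*np.array([np.cos(yw),np.sin(yw)]))
E
python3 m3.py
```

```text
dark [ 0.51711933 -0.00514611] -29.75638049313871 0.11025643767601609
0.053 [398.00514079 154.00862671] [398.00434986 388.30645938]
0.039 [398.11601108 153.54368512] [398.09852642 376.92260379]
z.025 1mm rows [-1.47273442e-04  1.88152197e+00]
[[227, 234, 244], [227, 233, 244], [226, 233, 244], [226, 233, 244], [226, 233, 244], [227, 234, 244], [228, 234, 244], [224, 234, 246], [179, 225, 247], [120, 167, 209], [78, 108, 151], [66, 87, 136], [64, 86, 135], [64, 86, 136], [66, 87, 138], [65, 86, 136], [63, 86, 135], [65, 87, 137]]
face bottom/top edge [array([ 0.6131053 , -0.08844155]), array([0.64766567, 0.00429413])] 0.09896628616679823 -20.439218007915414
front top edge [array([ 0.58531096, -0.06795274]), array([0.61518999, 0.01285098])] [ 0.60025048 -0.02755088] 0.08615101742007054 -20.293026384297107
slab end [0.40833198 0.03649897] 0.17644924690169325 -19.625171267266833
face mid [ 0.62497128 -0.04075008]
```

The ends agree within about 1.5 mm. Next I'll lower and grip both boards together.

Emit:
apply_moves(
  moves=[0, 0, -1.5, 0, 0, 0, 0, 0, -2.8, 0, 0, 0, 0, 0, -3.7, 0, 0, 0, 0, 0, -4.2, 0, 0, 0, 0, 0, -4.4, 0, 0, 0, 0, 0, -4.4, 0, 0, 0, 0, 0, -4.4, 0, 0, 0],
)

```text
clock: 6.63
tcp_pos: [0.5164, -0.0035, 0.0401]
orientation: [-0.0, 0.256, 0.967, -0.0]
wrist_force: [-0.1, 0.1, -0.7]
finger_gap: 0.081
grip_force: 0.0
```

Emit:
apply_moves(
  moves=[0, 0, 0, 0, 0, 0, 0, 0, 0, 0, 0, 0, 0, 0, 0, 0, 0, 0, 0, 0, 0, 0, 0, 0, 0, 0, 0, 0, 0, 0, 0, 0, 0, 0, 0, 0],
  claw=50,
  newtons=40,
)

```text
clock: 7.13
tcp_pos: [0.5178, -0.0036, 0.0417]
orientation: [0.001, 0.256, 0.967, 0.0]
wrist_force: [0.5, 1.0, 5.9]
finger_gap: 0.0552
grip_force: 43.7
```

Emit:
apply_moves(
  moves=[0, 0, 0.05, 0, 0, 0, 0, 0, 0.05, 0, 0, 0.04, 0.3, -0.1, 0.05, 0, 0, 0.09, 0.7, -0.2, 0.05, 0, 0, 0.14, 1.1, -0.35, 0.05, 0, 0, 0.17, 1.35, -0.42, 0.05, 0, 0, 0.17, 1.45, -0.46, 0.05, 0, 0, 0.17, 1.45, -0.46, 0.05, 0, 0, 0.17],
)

```text
clock: 7.8
tcp_pos: [0.5535, -0.0152, 0.0418]
orientation: [0.0, 0.174, 0.985, 0.0]
wrist_force: [1.2, -0.1, 1.8]
finger_gap: 0.0552
grip_force: 43.3
```

```bash
python3 -c "
from h import *
d=cam('wrist')
s=status.get_state();print(s['clock'],s['tcp_pos'],s['orientation'],s['wrist_force'])
cv2.imwrite('pics/w4b.png',cv2.resize(d['image'],None,fx=1.4,fy=1.4,interpolation=cv2.INTER_CUBIC))"
```

```text
7.85 [ 0.5534256  -0.01518492  0.04176355] [ 6.12872318e-04  1.73439978e-01  9.84844251e-01 -2.34561513e-06] [1.3309625  0.04723068 0.82453318]
```

View pics/w4b.png

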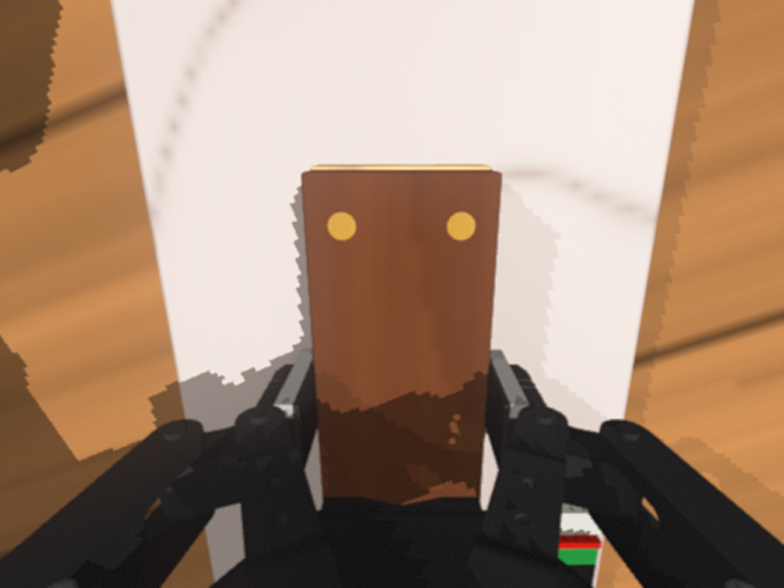

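Both boards turned together and stand square to the slab. A pale sliver of about 1.5 mm shows at the rear (y 165–171), and the gauge is at (580,545). I'll push on in steps.

Emit:
apply_moves(
  moves=[0.08, -0.03, 0, 0, 0, 0, 0.16, -0.06, 0, 0, 0, 0, 0.24, -0.09, 0, 0, 0, 0, 0.32, -0.115, 0, 0, 0, 0, 0.4, -0.145, 0, 0, 0, 0, 0.48, -0.17, 0, 0, 0, 0, 0.48, -0.17, 0, 0, 0, 0, 0.48, -0.17, 0, 0, 0, 0],
)

```text
clock: 8.52
tcp_pos: [0.5618, -0.0183, 0.0417]
orientation: [-0.002, 0.173, 0.985, 0.0]
wrist_force: [-7.6, 1.4, 9.8]
finger_gap: 0.0553
grip_force: 44.3
```

Emit:
apply_moves(
  moves=[0.06, -0.02, 0.08, 0, 0, 0, 0.12, -0.04, 0.08, 0, 0, 0, 0.18, -0.065, 0.08, 0, 0, 0, 0.24, -0.085, 0.08, 0, 0, 0, 0.3, -0.105, 0.08, 0, 0, 0, 0.3, -0.105, 0.08, 0, 0, 0, 0.3, -0.105, 0.08, 0, 0, 0],
)

```text
clock: 9.1
tcp_pos: [0.5675, -0.0204, 0.0419]
orientation: [-0.004, 0.173, 0.985, 0.0]
wrist_force: [-7.9, 2.6, 2.5]
finger_gap: 0.0551
grip_force: 43.6
```

```bash
python3 -c "
from h import *
d=cam('wrist');t=cam('top');c=cam('scene')
s=status.get_state();print(s['clock'],s['tcp_pos'],s['orientation'],s['wrist_force'])
r=lambda i,f:cv2.resize(i,None,fx=f,fy=f,interpolation=cv2.INTER_CUBIC)
u=proj(t,[.62,-.02,.05]).astype(int);v=proj(c,[.61,-.01,.05]).astype(int);print(u,v)
A=r(t['image'][u[1]-50:u[1]+50,u[0]-65:u[0]+65],3);B=r(c['image'][v[1]-50:v[1]+50,v[0]-65:v[0]+65],3)
C=r(d['image'][100:,120:500],.78)
C=r(d['image'],390/560)
w=np.zeros((592,780,3),np.uint8);w[:300,:390]=A;w[:300,390:]=B;w[300:300+292,:390]=C[:292]
w[300:570,390:]=r(d['image'][330:420,390:520],3)
cv2.imwrite('pics/m5.png',w)"
```

```text
9.25 [ 0.56750466 -0.02042111  0.04197414] [-4.41340150e-03  1.72669926e-01  9.84969793e-01  3.54457487e-04] [-8.12623198  1.69086635  2.07256187]
[266 166] [306 235]
```

View pics/m5.png

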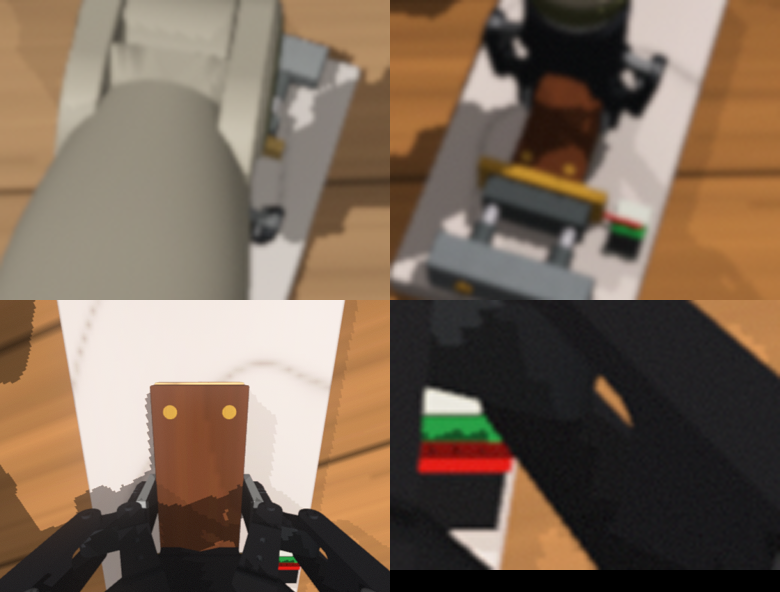

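The bottom-right and scene views show the boards pressed against the brass face, with the pointer over the gauge. I'll get the travel from the red pointer's shift between the first scene picture and the latest one.

```bash
cat > tr.py <<'E'
from h import *
c=np.load('last_scene.npz');a=cv2.imread('pics/s0.png');b=c['image']
yw=np.radians(-19.9);u=np.array([np.cos(yw),np.sin(yw),0]);v=np.array([-u[1],u[0],0])
p0=np.array([.6245,-.0405,.035]);q=proj(c,p0+.062*v).astype(int)
J=(proj(c,p0+.062*v+.01*u)-proj(c,p0+.062*v))/10
def red(im):
    x0,y0=q[0]-20,q[1]-20;w=im[y0:y0+45,x0:x0+40].astype(float)
    m=np.clip(w[...,2]-np.maximum(w[...,1],w[...,0])-40,0,None)
    # exclude wood: hue test (green much above blue on wood)
    m[(w[...,1]-w[...,0])>35]=0
    yy,xx=np.mgrid[:45,:40];return np.array([(m*xx).sum(),(m*yy).sum()])/m.sum()+[x0,y0],m.sum()
r0,r1=red(a),red(b);print(r0,r1,J,'travel mm',(r1[0]-r0[0])@J/(J@J))
# brass face / dark block shift by template match
P=proj(c,p0+[0,0,.02]).astype(int)+[0,14]
s=lambda im:cv2.cvtColor(im,cv2.COLOR_BGR2GRAY)
A=s(a)[P[1]-14:P[1]+6,P[0]-28:P[0]+28];B=s(b)[P[1]-30:P[1]+30,P[0]-45:P[0]+45]
R=cv2.matchTemplate(cv2.resize(B,None,fx=4,fy=4,interpolation=2),cv2.resize(A,None,fx=4,fy=4,interpolation=2),5)
_,mx,_,l=cv2.minMaxLoc(R);dlt=np.array([l[0]/4-17,l[1]/4-16]);print(mx,dlt,dlt@J/(J@J))
E
python3 tr.py
```

```text
(array([319.43859649, 254.02968961]), np.float64(741.0)) (array([313.89281508, 253.28621908]), np.float64(849.0)) [-0.12330169  0.37840616] travel mm 2.5409363000260847
0.8985115885734558 [-1.25  4.25] 11.126352114075901
```

Run:
```python
from h import *
d=np.load('last_wrist.npz');im=d['image'];x=286
from scipy.ndimage import gaussian_filter
for x in(260,286,315):
    print(x,[tuple(int(k) for k in p) for p in im[112:126,x]])
tcp=np.array([.5675,-.0204,.042]);yw=np.radians(-19.9);u=np.array([np.cos(yw),np.sin(yw),0]);c=tcp.copy()
for e in(-.069,-.070,-.071,-.072,-.073):
    print(e,[proj(d,[*(c+e*u)[:2],z])[1].round(2) for z in(.053,.039)])
```

```text
260 [(228, 234, 245), (227, 233, 244), (228, 233, 245), (228, 234, 245), (225, 231, 242), (192, 206, 226), (142, 178, 216), (148, 209, 242), (148, 209, 245), (101, 142, 183), (65, 85, 125), (64, 85, 137), (65, 90, 144), (64, 91, 145)]
286 [(227, 233, 243), (226, 233, 243), (227, 233, 244), (228, 233, 244), (222, 227, 240), (173, 192, 218), (142, 187, 224), (163, 227, 250), (163, 228, 251), (109, 153, 191), (66, 87, 123), (62, 83, 133), (62, 86, 138), (61, 87, 139)]
315 [(215, 223, 235), (211, 220, 233), (210, 220, 232), (211, 220, 231), (200, 210, 226), (164, 186, 214), (141, 189, 226), (163, 226, 250), (162, 227, 251), (109, 151, 191), (64, 86, 122), (61, 83, 128), (60, 83, 134), (63, 86, 134)]
-0.069 [np.float64(124.71), np.float64(123.29)]
-0.07 [np.float64(122.06), np.float64(120.9)]
-0.071 [np.float64(119.39), np.float64(118.49)]
-0.072 [np.float64(116.71), np.float64(116.08)]
-0.073 [np.float64(114.01), np.float64(113.65)]
```

Emit:
apply_moves(
  moves=[0, 0, 0, 0, 0, 0, 0, 0, 0, 0, 0, 0, 0, 0, 0, 0, 0, 0, 0, 0, 0, 0, 0, 0, 0, 0, 0, 0, 0, 0, 0, 0, 0, 0, 0, 0],
)

```text
clock: 9.75
tcp_pos: [0.5675, -0.0204, 0.042]
orientation: [-0.004, 0.173, 0.985, 0.0]
wrist_force: [-8.9, 3.2, 3.0]
finger_gap: 0.055
grip_force: 43.6
```

```bash
python3 -c "
from h import *
cam('scene');s=status.get_state();print(s['tcp_pos'],s['wrist_force'],abs(s['qvel']).max())"; python3 tr.py
```

```text
[ 0.56749625 -0.02041813  0.04197871] [-8.20171176  2.76555881  2.38585936] 0.0020148370453386783
(array([319.43859649, 254.02968961]), np.float64(741.0)) (array([313.71952663, 253.16923077]), np.float64(845.0)) [-0.12330169  0.37840616] travel mm 2.3963458329076763
0.8987375497817993 [-1.25  4.25] 11.126352114075901
```

The arm is steady. Push force of about 9 N, face shift of about 11 mm and the tool position all agree with mid-band; I discarded the red-pointer reading (2.4 mm) because it picked up background colour.

```bash
python3 -c "
from workcell import job
print(job.hand_in())"
```

```text
the job is handed in; nothing more can be done
None
```

I handed the job in with the dark board on the pale one (ends about 1 mm apart by the camera), both held square against the stop at about 11 mm travel and 9 N, steady; no verdict came back, and a pointer-colour reading of 2.4 mm was discarded as unreliable.

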